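# Press the food box lid shut all round its rim

## Task

The lid of the food box on the hob board is not shut yet: the four hinged sections round its rim, one on each side, are all still standing up, some more than others. Go round the rim and press each section down with the fingertips until it is fully home and lies flush with the lid, so that all four are shut. Nothing is to be picked up: leave the box standing where it is, and do not lift, knock over or shove it or the things round it.

Things in the scene. Friction and masses are not known exactly. Their poses are not given: they have to be found in the camera images.
- food_box: grey plastic box with a white clip-down lid, 130 x 180 mm over the lid, 80 mm high to the flush lid top, about 0.8 kg, loose on the wooden board (top at z = 0.018) that covers the hob. Origin at the centre of its underside, z up; 130 mm along x, 180 mm along y; its front is its -x side, left +y, right -y. Lid panel and corners are fixed; a hinged rim section lies on each of the four sides
- front_section_pad (a point): middle of the pressing pad (fine ridges) on top of the front rim section, a white flap 116 mm long, 30 mm wide, 4 mm thick with a small outer lip, hinged on its inner edge to the lid panel 35 mm from the box's middle. The pad is 22 mm out from that hinge and moves with the flap: flush, it is 57 mm from the box's middle and 80 mm above its underside; fully up, about 8 mm higher
- front_section (a joint): angle of the front rim section: 0 = standing fully up (outer edge about 10 mm too high, sloping 0.35 rad), 0.35 = flush, fully home against its stop; starts anywhere from 0 to 0.2. It is a tight fit: pressed at the pad it gives way at about 7 N and stays wherever it is left, so a half-pressed section stays half open
- back_section_pad (a point): middle of the pressing pad (fine ridges) on top of the back rim section, a white flap 116 mm long, 30 mm wide, 4 mm thick with a small outer lip, hinged on its inner edge to the lid panel 35 mm from the box's middle. The pad is 22 mm out from that hinge and moves with the flap: flush, it is 57 mm from the box's middle and 80 mm above its underside; fully up, about 8 mm higher
- back_section (a joint): angle of the back rim section: 0 = standing fully up (outer edge about 10 mm too high, sloping 0.35 rad), 0.35 = flush, fully home against its stop; starts anywhere from 0 to 0.2. It is a tight fit: pressed at the pad it gives way at about 7 N and stays wherever it is left, so a half-pressed section stays half open
- left_section_pad (a point): middle of the pressing pad (fine ridges) on top of the left rim section, a white flap 66 mm long, 30 mm wide, 4 mm thick with a small outer lip, hinged on its inner edge to the lid panel 60 mm from the box's middle. The pad is 22 mm out from that hinge and moves with the flap: flush, it is 82 mm from the box's middle and 80 mm above its underside; fully up, about 8 mm higher
- left_section (a joint): angle of the left rim section: 0 = standing fully up (outer edge about 10 mm too high, sloping 0.35 rad), 0.35 = flush, fully home against its stop; starts anywhere from 0 to 0.2. It is a tight fit: pressed at the pad it gives way at about 7 N and stays wherever it is left, so a half-pressed section stays half open
- right_section_pad (a point): middle of the pressing pad (fine ridges) on top of the right rim section, a white flap 66 mm long, 30 mm wide, 4 mm thick with a small outer lip, hinged on its inner edge to the lid panel 60 mm from the box's middle. The pad is 22 mm out from that hinge and moves with the flap: flush, it is 82 mm from the box's middle and 80 mm above its underside; fully up, about 8 mm higher
- right_section (a joint): angle of the right rim section: 0 = standing fully up (outer edge about 10 mm too high, sloping 0.35 rad), 0.35 = flush, fully home against its stop; starts anywhere from 0 to 0.2. It is a tight fit: pressed at the pad it gives way at about 7 N and stays wherever it is left, so a half-pressed section stays half open
- the_yoghurt_pot: bystander, loose on the board: yoghurt pot, 72 mm wide, 71 mm tall, off the right end of the food box; origin at the centre of its underside
- the_jar_cumin: bystander, loose on the board: small spice jar with a dark cap, 42 mm wide, 108 mm tall, off the left end of the food box; origin at the centre of its underside
- the_teaspoon: bystander, loose on the board: metal teaspoon, 137 mm long, 13 mm high, lying in front of the food box; origin at the centre of its underside
- the_supplement: bystander, loose on the board: white jar with a pale blue ribbed cap, 55 mm wide, 96 mm tall, behind the food box; origin at the centre of its underside

How it is judged (in metres and radians):
At the end, for the whole second after the job is handed in: All four rim sections are shut (angle above 0.30 of 0.35 rad); the box is at rest, upright (within 0.05 rad) and within 50 mm of where it started; each of the four bystanders is within 40 mm of where it started, the standing ones upright (value of joint each of front_section, back_section, left_section, right_section above 0.3 rad and distance of food_box from where it was at the start of the episode below 0.05 m and angle between food_box's own z axis and vertical below 0.05 rad and linear speed of food_box below 0.02 m/s and distance of each of the_yoghurt_pot, the_jar_cumin, the_teaspoon, the_supplement from where it was at the start of the episode below 0.04 m and angle between each of the_yoghurt_pot, the_jar_cumin, the_supplement's own z axis and vertical below 0.2 rad); the robot touches nothing.
It fails at once if the food box is lifted (more than 15 mm off the board) or tipped (more than 0.2 rad) (height (world z) of food_box above 0.033 m or angle between food_box's own z axis and vertical above 0.2 rad).
It fails at once if the food box is shoved more than 50 mm (distance of food_box from where it was at the start of the episode above 0.05 m).
It fails at once if a bystander is lifted, knocked over or shoved (moved more than 40 mm, or a standing one tipped more than 0.5 rad) (distance of any of the_yoghurt_pot, the_jar_cumin, the_teaspoon, the_supplement from where it was at the start of the episode above 0.04 m or angle between any of the_yoghurt_pot, the_jar_cumin, the_supplement's own z axis and vertical above 0.5 rad).
It also fails if it takes over 45 s, if anything falls off the work surface, if the arm or the gripper's body presses on something with over 40 N, if the wrist force passes 120 N, or if a joint passes its speed limit or range.

## Robot

A 6-joint arm with a two-finger parallel gripper is mounted at the origin on a cart in front of the work surface, level with it; the furniture and walls round the work are solid. World frame = base frame: x ahead of the robot, y to its left, z up, the work surface at z = 0. Lengths are in mm, angles in rad, forces in N, time in s.
With the tool pointing down it reaches from about 350 to 875 mm from the base axis. Payload 4.2 kg.
Tool frame: the origin (TCP) lies at the very end of the fingers, on their centre line; the grasp point (between the pads) lies 19 mm behind it (arm.grasp_offset is the distance from the TCP to the grasp point, in mm); z points along the fingers, y is the direction in which the jaws open and shut (so a half turn about z gives the same grasp; the last joint's range is limited). The gripper opens to 85 mm and grips with 20 to 120 N. Pads are 22 mm wide; open, the fingers measure 114 mm over their backs; the gripper's body (76 mm by 85 mm) begins 54 mm behind the grasp point. The pads swing forward as they close: fully open they stand 13 mm farther back than shut.
Start: joints at [1.414, 0.385, 0.008, 0, -1.194, -0.259], TCP at [252.418, 571.738, 231.312] pointing down, gripper open.
Joint ranges: [-3.14, 3.14], [-1.21, 2.06], [-1.07, 1.41], [-3.16, 2.05], [-2.99, -0.16], [-3.1, 3.1]. Speed limits (rad/s): [2.79, 2.79, 3.14, 3.14, 3.14, 3.14].

## Interface

Orientations are given as a unit quaternion [x, y, z, w].
In Python, from bench import arm gives the robot as it stands.
- The arm moves only by the tool arm_command, never from a script. Its argument "commands" is one flat list of numbers, 4 for each row, row after row: the shift along the tool's x, y, z in m, then the turn about the tool's z in degrees. In form: [tx, ty, tz, roll, tx, ty, tz, roll, ...]. A call has exactly 5 rows; each row shifts and turns the pose as measured when the row begins, along the tool's axes as they then stand; what a row does not reach is not made up. A row lasts 1/10 s, in which the tool goes at most 50 mm and 8.59 degrees, less where a joint would pass 70% of its speed; a pose out of reach is approached as far as the arm can. A call with a gripper value outside its range is refused whole. "jaw" is the opening, from 0 (shut) to 1 (fully open), set as the call begins (left out, the last holds). The fingers move at their own pace and stop on an object; the grip force is fixed at half the most. Time passes only in rows, so rows that do not move let the fingers close, or fill a call up. It gives the time, the measured TCP pose, the force and the opening at its end, in the units of the state.
- arm.read_state(): the state, without advancing time (a new reading comes with each control period).
- arm.get_image(name): name is "scene" or "top" or "wrist"; returns the picture (400x640x3 uint8, red, green, blue); there is no depth.
- arm.camera_info(name): a dict with "camera_matrix" (3x3 intrinsics, pixels), "k1" (the pictures are not rectified: a ray, as slopes to the right and down, at radius r is drawn at 1 + k1 r^2 times it, then the intrinsics apply), "world_from_camera" (4x4, takes a point from camera to world coordinates). Camera axes: x right, y down, z forward; pixel columns grow to the right and rows downward; lengths in mm; the calibration is good to about 2 mm. A picture is of the moment at which its call begins: read the wrist's pose just before it. camera_info takes no time and is no camera call; for the wrist camera it gives the pose at the moment of the call.
- arm.job_done(): hands the job in, once; it reports no verdict.
Trained networks look in the newest picture that a camera, given by its name, has taken for a name from the list of things; names that differ only in an ending like _2 or _b are one class to them, and where a whole thing is asked for, a point or a joint stands for the part that bears it (a point fixed in the world has none). Each returns a list of dicts, best first, with "confidence" (0 to 1); they miss things now and then, are a little off and sometimes report something else, mostly with a low value. They report only what shows in the picture. A call takes as long as a camera call.
- arm.regions_of(camera, target): "mask" (400x640 bool, what is visible of it).
- arm.place_of(camera, target): "centre" ([x, y, z] in mm, in the coordinates of the camera as it stood for that picture, good to about 4 mm: a listed point, or the origin of a listed thing).
The state is a dict: "clock": time; "joints": joint angles; "joint_vel": joint speeds; "joint_efforts": joint torques, N m; "position": TCP position; "ee_rot": TCP orientation; "contact_force": force on the tool from outside, world axes, zero at the start; "wrist_torque": the same for the moment, N m; "gripper_width": finger opening in mm.
Only numpy, scipy, OpenCV 4.12 (cv2) and the standard library are available. Lean on these libraries where they do the work, as an engineer would, in place of code of your own. Each camera call takes 0.05 s, during which the arm holds its last target.

## Working session

There is one attempt and no reset: what is moved stays moved. The work goes in short steps, Python scripts to look and compute and a tool call to move; the robot and the scene stay as the last step left them, time stands still between calls to the robot, and variables do not carry over. Pictures are saved under pics/ and viewed, and the job is handed in when it is done.

Besides the shell and the picture viewer there is one more tool, called after "Call:" by a JSON object that holds its "api" and its "payload", one argument or row to a line. arm_command: Moves the arm, as the interface text tells. Its arguments: {"type":"object","properties":{"commands":{"type":"array"},"jaw":{"type":"number"}},"required":["commands"]}

```bash
ls; mkdir -p pics; cat > h.py <<'E'
import numpy as np,cv2
from bench import arm
from scipy.spatial.transform import Rotation as R
def pic(cam,name):
    im=arm.get_image(cam); cv2.imwrite('pics/'+name+'.png',im[:,:,::-1]); return im
def place(cam,t):
    T=np.array(arm.camera_info(cam)['world_from_camera'])
    return [(round(d['confidence'],2),(T@np.r_[d['centre'],1])[:3].round(1)) for d in arm.place_of(cam,t)[:2]]
E
python3 - <<'E'
from h import *
s=arm.read_state();print(s)
for c in['top','scene']:
    pic(c,c+'0')
    for t in ['food_box','front_section_pad','back_section_pad','left_section_pad','right_section_pad','the_jar_cumin','the_supplement','the_yoghurt_pot','the_teaspoon']:
        print(c,t,place(c,t))
print(arm.read_state()['clock'])
E
```

```text
pics
{'clock': 0.0, 'joints': array([ 1.41361608e+00,  3.85560234e-01,  6.63024113e-03, -5.18590085e-04,
       -1.19402539e+00, -2.58620692e-01]), 'joint_vel': array([-0.00055274,  0.00072846,  0.00052067,  0.0014275 ,  0.00077719,
        0.00080907]), 'joint_efforts': array([ 3.48716694e-04, -3.92285764e+01,  1.88400668e+01,  4.18642983e+00,
       -4.64488970e-03,  4.66779895e-06]), 'position': array([252.18010831, 571.21808283, 230.21820252]), 'ee_rot': array([ 9.78446079e-01, -2.06499508e-01, -1.85964083e-04,  1.09035578e-03]), 'contact_force': array([-0.17242542,  0.43182574, -0.04169078]), 'wrist_torque': array([-0.00207464, -0.017824  , -0.01333467]), 'gripper_width': 85.18332705016458}
top food_box [(0.65, array([495.3, -43.5,  22.6]))]
top front_section_pad [(0.92, array([437.9, -37.6, 104.6]))]
top back_section_pad [(0.65, array([547.5, -53.7, 103.3]))]
top left_section_pad [(0.66, array([507.5,  36.7,  98.8]))]
top right_section_pad [(0.77, array([ 477.8, -123.8,  102.7]))]
top the_jar_cumin [(0.75, array([530.8,  88.9,  20.9]))]
top the_supplement [(0.73, array([600.7, -34.3,  20. ]))]
top the_yoghurt_pot [(0.79, array([ 458.4, -189.2,   20.6])), (0.27, array([380.2,   2.6,  22.2]))]
top the_teaspoon [(0.91, array([381.9,  -0.4,  23. ]))]
scene food_box [(0.97, array([495.4, -42.8,  16.8]))]
scene front_section_pad [(0.77, array([441. , -34. , 100.6]))]
scene back_section_pad []
scene left_section_pad [(0.69, array([512.1,  36.4, 103.3]))]
scene right_section_pad [(0.78, array([ 479.9, -126.3,  102.1]))]
scene the_jar_cumin [(0.8, array([533.2,  84. ,  17.4]))]
scene the_supplement [(0.74, array([607. , -41.8,  18.1]))]
scene the_yoghurt_pot [(0.94, array([ 457. , -187.2,   23.1]))]
scene the_teaspoon [(0.58, array([383.7,  -3. ,  17.3]))]
1.0
```

View pics/top0.png

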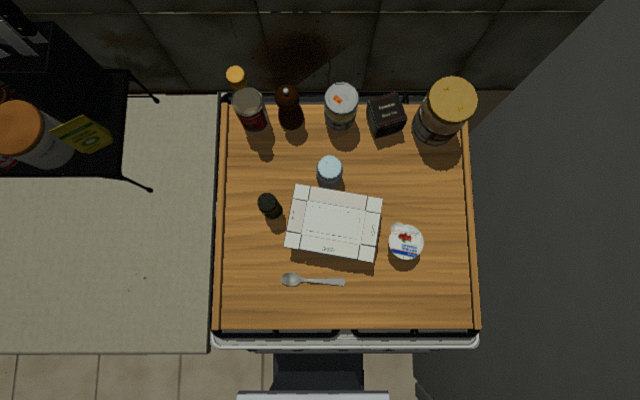

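View pics/scene0.png

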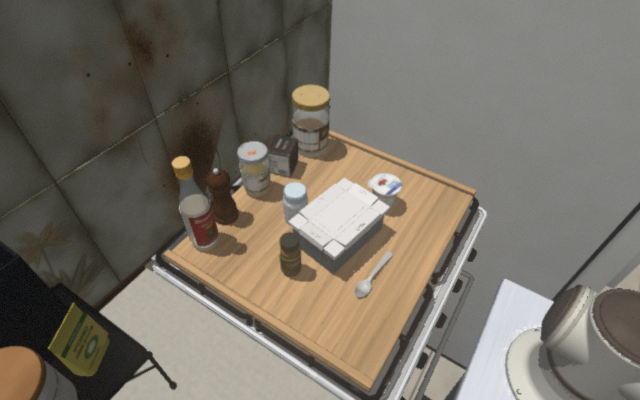

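Both views agree. The box centre is about (494, -43) with a yaw of about -10.5°. All four bystanders leave clearance if tool x is aligned with box x. I'll start the move with the jaws shut.

Call:
{"api": "arm_command", "payload": {
  "commands": [0.038,0.032,0,0,0.038,0.032,0,0,0.038,0.032,0,0,0.038,0.032,0,0,0.038,0.032,0,0],
  "jaw": 0
}}

```text
clock: 1.5
position: [361.9, 349.3, 229.8]
ee_rot: [0.979, -0.202, 0.001, -0.001]
contact_force: [0.4, 0.8, -0.8]
gripper_width: 12.2
```

Call:
{"api": "arm_command", "payload": {
  "commands": [0.038,0.032,0,0,0.038,0.032,0,0,0.038,0.032,0,0,0,0,0,-6.6,0,0,0,-6.6]
}}

```text
clock: 2.0
position: [430.2, 208.8, 231.4]
ee_rot: [0.996, -0.088, 0.002, -0.002]
contact_force: [0.6, -0.2, -0.6]
gripper_width: -0.0
```

```bash
cat >> h.py <<'E'
C=np.array([494.5,-43.5]);YAW=np.deg2rad(-10.5)
def bx(x,y):
    c,s=np.cos(YAW),np.sin(YAW);return C+np.array([c*x-s*y,s*x+c*y])
PADS=dict(left=(0,82),right=(0,-82),front=(-57,0),back=(57,0))
def delta(name):
    s=arm.read_state();r=R.from_quat(s['ee_rot']);M=r.as_matrix()
    p=bx(*PADS[name]) 
    d=np.r_[p,98]-s['position']
    print(name,'tgt',p.round(1),'tool delta',(M.T@d).round(1),'xaxis deg',np.rad2deg(np.arctan2(M[1,0],M[0,0])).round(2),'pos',s['position'].round(1),'F',s['contact_force'].round(1),'t',round(s['clock'],2),'w',s['gripper_width'])
E
python3 - <<'E'
from h import *
delta('left')
E
```

```text
left tgt [509.4  37.1] tool delta [107.6 155.6 133.3] xaxis deg -10.07 pos [430.2 208.8 231.4] F [ 0.6 -0.2 -0.6] t 2.0 w -0.038722618298265475
```

Call:
{"api": "arm_command", "payload": {
  "commands": [0.027,0.039,0,0,0.027,0.039,0,0,0.027,0.039,0,0,0.025,0.037,0,0,0,0,0,0]
}}

```text
clock: 2.5
position: [511.8, 33.5, 232.8]
ee_rot: [0.996, -0.085, 0.004, -0.003]
contact_force: [0.0, 1.1, -0.5]
gripper_width: 0.3
```

```bash
python3 - <<'E'
from h import *
delta('left')
pic('wrist','w1')
for t in ['food_box','front_section_pad','back_section_pad','left_section_pad','right_section_pad','the_jar_cumin']: print(t,place('wrist',t))
E
```

```text
left tgt [509.4  37.1] tool delta [ -4.   -2.4 134.8] xaxis deg -9.7 pos [511.8  33.5 232.8] F [ 0.   1.1 -0.5] t 2.5 w 0.2706547958861945
food_box [(0.56, array([500.1, -41.4,  12.3]))]
front_section_pad [(0.68, array([443.1, -33.9, 105.8]))]
back_section_pad [(0.79, array([553.2, -48.8, 106.1]))]
left_section_pad [(0.6, array([509.5,  43.2, 102.8]))]
right_section_pad [(0.59, array([ 483.5, -118.7,  100.7]))]
the_jar_cumin [(0.73, array([529.1,  95.5,  18.8]))]
```

View pics/w1.png

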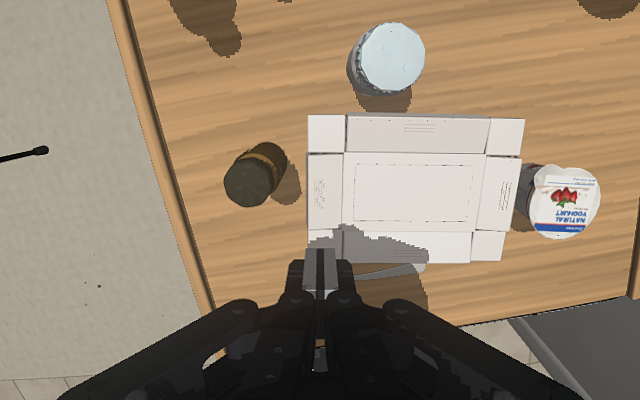

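The wrist view shows the whole lid. The left pad's ridges are at about (319,193), the right's at (503,195) and the back's at (425,128). I'll project the fixed corners onto z=98 to check the centre and yaw.

```bash
python3 - <<'E'
from h import *
ci=arm.camera_info('wrist');K=np.array(ci['camera_matrix']);k1=ci['k1'];T=np.array(ci['world_from_camera'])
def proj(u,v,z):
    p=cv2.undistortPoints(np.array([[[u,v]]],float),K,np.array([k1,0,0,0.]))[0,0]
    d=T[:3,:3]@np.r_[p,1];o=T[:3,3];return (o+d*(z-o[2])/d[2])[:2]
P={k:proj(u,v,98) for k,(u,v) in dict(BL=(308,114),BR=(524,119),FR=(502,262)).items()}
print(P); a=P['BL']-P['BR'];b=P['BR']-P['FR']
print(np.linalg.norm(a),np.linalg.norm(b),np.rad2deg(np.arctan2(-a[0],a[1])),np.rad2deg(np.arctan2(b[1],b[0])),'centre',(P['BL']+P['FR'])/2)
for n,u,v in[('L',319,193),('R',503,195),('B',425,128)]:print(n,proj(u,v,103))
E
```

```text
{'BL': array([574.26883714,  38.72289537]), 'BR': array([ 543.79272313, -135.93378777]), 'FR': array([ 414.75552682, -117.10641917])}
177.29565841261032 130.40348093500293 -9.897976254604895 -8.301251038049168 centre [494.51218198 -39.1917619 ]
L [509.24937944  40.38214772]
R [ 482.63562861 -114.93854212]
B [549.21250053 -51.90457827]
```

Call:
{"api": "arm_command", "payload": {
  "commands": [-0.004,-0.005,0.03,0,0,0,0.035,0,0,0,0.03,0,0,0,0.015,0,0,0,0,0]
}}

```text
clock: 3.35
position: [508.7, 51.0, 122.5]
ee_rot: [0.997, -0.075, 0.008, -0.005]
contact_force: [-0.6, 0.2, 0.7]
gripper_width: 0.2
```

```bash
sed -i 's/^C=.*/C=np.array([494.5,-41.5]);YAW=np.deg2rad(-9.8)/' h.py; python3 - <<'E'
from h import *
delta('left')
E
```

```text
left tgt [508.5  39.3] tool delta [ 1.2 11.8 24.4] xaxis deg -8.62 pos [508.7  51.  122.5] F [-0.6  0.2  0.7] t 3.35 w 0.23757271424056411
```

Call:
{"api": "arm_command", "payload": {
  "commands": [0.001,0.007,0,0,0,0.003,0,0,0,0,0,0,0,0,0,0,0,0,0,0]
}}

```text
clock: 3.85
position: [510.3, 42.1, 126.5]
ee_rot: [0.997, -0.073, 0.011, -0.006]
contact_force: [0.5, 0.7, 0.4]
gripper_width: -0.0
```

```bash
python3 - <<'E'
from h import *
delta('left')
E
```

```text
left tgt [508.5  39.3] tool delta [-2.   3.4 28.5] xaxis deg -8.43 pos [510.3  42.1 126.5] F [0.5 0.7 0.4] t 3.85 w -0.021017238450164177
```

Call:
{"api": "arm_command", "payload": {
  "commands": [-0.002,0.003,0.008,0,0,0.001,0.006,0,0,0,0.004,0,0,0,0.004,0,0,0,0.004,0]
}}

```text
clock: 4.35
position: [508.8, 38.7, 99.7]
ee_rot: [0.997, -0.073, 0.012, -0.007]
contact_force: [-1.5, 2.5, 6.5]
gripper_width: 0.2
```

```bash
python3 - <<'E'
from h import *
delta('left')
E
```

```text
left tgt [508.5  39.3] tool delta [-0.5 -0.5  1.7] xaxis deg -8.44 pos [508.8  38.7  99.7] F [-1.5  2.5  6.5] t 4.35 w 0.21234571400558386
```

Contact is on the pad at 6.5 N and the flap is giving way. I'll press on.

Call:
{"api": "arm_command", "payload": {
  "commands": [0,0,0.003,0,0,0,0.003,0,0,0,0.004,0,0,0,0.004,0,0,0,0.004,0]
}}

```text
clock: 4.85
position: [509.0, 38.9, 97.5]
ee_rot: [0.998, -0.069, 0.012, -0.003]
contact_force: [-11.2, 1.9, 29.7]
gripper_width: 0.2
```

It bottomed out firmly at 30 N and z 97.5. Next I'll retract and go to the back section.

Call:
{"api": "arm_command", "payload": {
  "commands": [0,0,-0.02,0,0,0,-0.02,0,0.019,0.027,0,0.5,0.019,0.027,0,0.5,0.019,0.02,0,0]
}}

```text
clock: 5.35
position: [554.7, -41.8, 141.9]
ee_rot: [0.997, -0.074, 0.014, -0.004]
contact_force: [-1.0, 0.1, -0.1]
gripper_width: 0.2
```

Call:
{"api": "arm_command", "payload": {
  "commands": [0,0,0,0,0,0,0,0,0,0,0,0,0,0,0,0,0,0,0,0]
}}

```text
clock: 5.85
position: [554.6, -42.7, 140.0]
ee_rot: [0.997, -0.075, 0.013, -0.004]
contact_force: [-0.1, 0.4, 0.0]
gripper_width: 0.2
```

```bash
python3 - <<'E'
from h import *
delta('back')
pic('wrist','w2');pic('scene','s2')
for t in ['food_box','back_section_pad','the_supplement','right_section_pad','front_section_pad']: print(t,place('wrist',t),place('scene',t))
E
```

```text
back tgt [550.7 -51.2] tool delta [-3.6  9.4 41.8] xaxis deg -8.65 pos [554.6 -42.7 140. ] F [-0.1  0.4  0. ] t 5.85 w 0.2024471295438191
food_box [(0.64, array([498.3, -43.2,  12.9]))] [(0.81, array([496. , -43.9,  19.4]))]
back_section_pad [(0.76, array([551.5, -53.3, 105.1]))] [(0.97, array([549.6, -58.3, 105.9]))]
the_supplement [(0.6, array([609.5, -34.4,  18. ]))] [(0.93, array([606.1, -40.9,  17.1]))]
right_section_pad [(0.6, array([ 483.2, -124. ,  102.3]))] [(0.77, array([ 481.6, -127.8,  101.8]))]
front_section_pad [] [(0.56, array([444.1, -35. , 104.2]))]
```

View pics/w2.png

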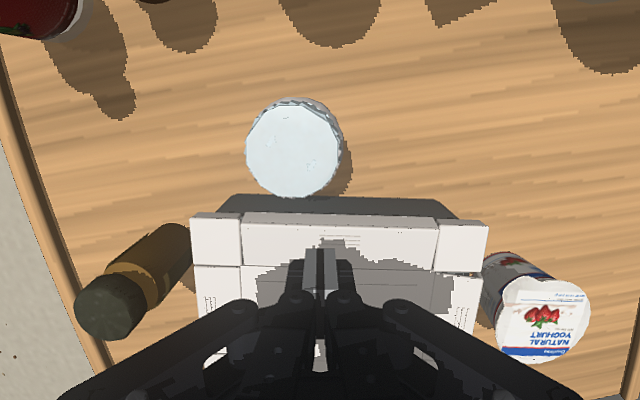

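View pics/s2.png

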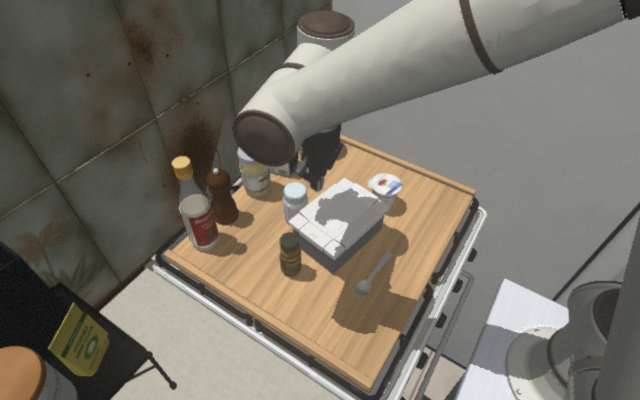

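The box hasn't moved and the left flap lies flush. The back pad's ridges are at (342,238), slightly to the right of the fingers, so I'll shift and descend.

Call:
{"api": "arm_command", "payload": {
  "commands": [-0.003,0.008,0.015,0,0,0.001,0.008,0,0,0,0.005,0,0,0,0.004,0,0,0,0,0]
}}

```text
clock: 6.95
position: [552.7, -51.6, 107.3]
ee_rot: [0.997, -0.076, 0.014, -0.004]
contact_force: [-0.6, 0.0, 0.2]
gripper_width: -0.2
```

```bash
python3 - <<'E'
from h import *
delta('back')
E
```

```text
back tgt [550.7 -51.2] tool delta [-2.3  0.   9.3] xaxis deg -8.69 pos [552.7 -51.6 107.3] F [-0.6  0.   0.2] t 6.95 w -0.23584439077589908
```

Call:
{"api": "arm_command", "payload": {
  "commands": [-0.002,0,0.003,0,0,0,0.004,0,0,0,0.004,0,0,0,0.004,0,0,0,0.004,0]
}}

```text
clock: 7.45
position: [555.0, -51.6, 98.0]
ee_rot: [0.997, -0.073, 0.019, -0.002]
contact_force: [-8.2, 2.0, 23.2]
gripper_width: -0.1
```

Call:
{"api": "arm_command", "payload": {
  "commands": [0,0,0.004,0,0,0,0.004,0,0,0,0.004,0,0,0,0.004,0,0,0,0.004,0]
}}

```text
clock: 7.95
position: [561.2, -52.6, 98.4]
ee_rot: [0.997, -0.068, 0.028, -0.0]
contact_force: [-6.3, 0.8, 19.2]
gripper_width: -0.0
```

Call:
{"api": "arm_command", "payload": {
  "commands": [0,0,-0.02,0,0,0,-0.02,0,-0.023,0.027,0,0.5,-0.023,0.027,0,0.5,-0.023,0.025,0,0]
}}

```text
clock: 8.45
position: [482.7, -119.9, 137.3]
ee_rot: [0.997, -0.074, 0.033, -0.001]
contact_force: [-0.1, -0.1, 0.2]
gripper_width: -0.1
```

Call:
{"api": "arm_command", "payload": {
  "commands": [0,0,0,0,0,0,0,0,0,0,0,0,0,0,0,0,0,0,0,0]
}}

```text
clock: 8.95
position: [481.1, -120.6, 137.1]
ee_rot: [0.997, -0.075, 0.033, -0.001]
contact_force: [0.6, -0.5, 0.4]
gripper_width: -0.1
```

```bash
python3 - <<'E'
from h import *
delta('right')
pic('wrist','w3')
for t in ['food_box','back_section_pad','right_section_pad','left_section_pad','front_section_pad','the_supplement']: print(t,place('wrist',t),place('top',t) if 0 else '')
E
```

```text
right tgt [ 480.5 -122.3] tool delta [-2.8  2.1 39. ] xaxis deg -8.65 pos [ 481.1 -120.6  137.1] F [ 0.6 -0.5  0.4] t 8.95 w -0.0861307832840957
food_box [(0.67, array([496.4, -43.3,  14.6]))] 
back_section_pad [(0.16, array([499.7, -38.3,  16.8]))] 
right_section_pad [(0.22, array([514.6,  37.7,  97.6]))] 
left_section_pad [(0.96, array([510.8,  41.8,  97.6]))] 
front_section_pad [(0.61, array([443.9, -34.6, 106.3]))] 
the_supplement [(0.93, array([607.1, -34.9,  16. ]))]
```

View pics/w3.png

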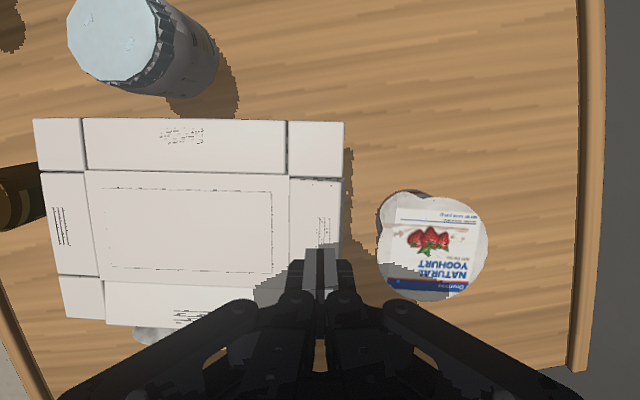

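The back and left flaps are aligned with the lid, and the right pad at (322,230) is directly below the fingers. Descending.

Call:
{"api": "arm_command", "payload": {
  "commands": [-0.003,0.002,0.015,0,0,0,0.008,0,0,0,0.004,0,0,0,0.003,0,0,0,0,0]
}}

```text
clock: 9.8
position: [480.3, -122.5, 106.6]
ee_rot: [0.997, -0.075, 0.034, -0.001]
contact_force: [0.3, -0.6, -0.3]
gripper_width: 0.1
```

```bash
python3 - <<'E'
from h import *
delta('right')
E
```

```text
right tgt [ 480.5 -122.3] tool delta [-0.4 -0.2  8.6] xaxis deg -8.66 pos [ 480.3 -122.5  106.6] F [ 0.3 -0.6 -0.3] t 9.8 w 0.07469310997046198
```

Call:
{"api": "arm_command", "payload": {
  "commands": [0,0,0.003,0,0,0,0.004,0,0,0,0.004,0,0,0,0.004,0,0,0,0.004,0]
}}

```text
clock: 10.3
position: [481.9, -123.6, 97.5]
ee_rot: [0.997, -0.073, 0.034, 0.001]
contact_force: [-14.2, 7.8, 34.1]
gripper_width: -0.2
```

Call:
{"api": "arm_command", "payload": {
  "commands": [-0.001,0,0.004,0,-0.001,0,0.004,0,-0.001,0,0.004,0,0,0,0,0,0,0,-0.01,0]
}}

```text
clock: 10.8
position: [481.0, -123.1, 109.7]
ee_rot: [0.997, -0.07, 0.039, 0.002]
contact_force: [-0.1, 0.9, 0.3]
gripper_width: 0.0
```

Call:
{"api": "arm_command", "payload": {
  "commands": [0,0,-0.02,0,-0.004,-0.008,-0.01,0.5,-0.018,-0.03,0,0.5,-0.018,-0.03,0,0,-0.012,-0.018,0,0]
}}

```text
clock: 11.3
position: [441.8, -27.7, 139.2]
ee_rot: [0.996, -0.083, 0.042, 0.001]
contact_force: [-0.6, 0.6, 0.3]
gripper_width: -0.3
```

Call:
{"api": "arm_command", "payload": {
  "commands": [0,0,0,0,0,0,0,0,0,0,0,0,0,0,0,0,0,0,0,0]
}}

```text
clock: 11.8
position: [441.1, -26.4, 139.4]
ee_rot: [0.996, -0.082, 0.042, 0.001]
contact_force: [-0.3, -0.0, -0.1]
gripper_width: -0.1
```

```bash
python3 - <<'E'
from h import *
delta('front')
pic('wrist','w4')
for t in ['food_box','back_section_pad','right_section_pad','left_section_pad','front_section_pad']: print(t,place('wrist',t))
E
```

```text
front tgt [438.3 -31.8] tool delta [-5.3  6.  41. ] xaxis deg -9.42 pos [441.1 -26.4 139.4] F [-0.3 -0.  -0.1] t 11.8 w -0.13311579742894855
food_box [(0.8, array([500.7, -45.3,  14.9]))]
back_section_pad [(0.8, array([551.4, -54. ,  99.6])), (0.29, array([ 482.4, -125.8,   97.6]))]
right_section_pad [(0.65, array([ 479.1, -127. ,   95.9]))]
left_section_pad [(0.9, array([510.1,  37.3, 100.5]))]
front_section_pad [(0.79, array([445.6, -33.6, 104.8])), (0.68, array([ 481.9, -125.1,   94.5]))]
```

View pics/w4.png

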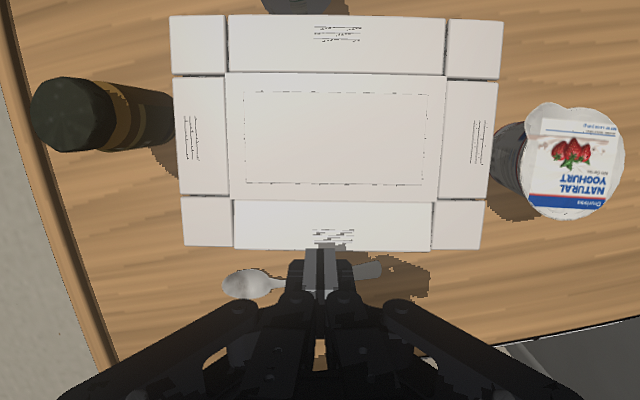

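The other three look flush. The front pad's ridges are at (333,236), slightly to the right of the fingers.

Call:
{"api": "arm_command", "payload": {
  "commands": [-0.004,0.006,0.015,0,0,0,0.008,0,0,0,0.004,0,0,0,0.003,0,0,0,0,0]
}}

```text
clock: 12.6
position: [439.9, -31.4, 108.7]
ee_rot: [0.996, -0.081, 0.043, 0.001]
contact_force: [1.2, -0.3, 1.3]
gripper_width: 0.1
```

```bash
python3 - <<'E'
from h import *
delta('front')
E
```

```text
front tgt [438.3 -31.8] tool delta [-2.4  0.7 10.6] xaxis deg -9.35 pos [439.9 -31.4 108.7] F [ 1.2 -0.3  1.3] t 12.6 w 0.12206718370701673
```

Call:
{"api": "arm_command", "payload": {
  "commands": [-0.002,0,0.003,0,0,0,0.004,0,0,0,0.004,0,0,0,0.004,0,0,0,0.004,0]
}}

```text
clock: 13.1
position: [438.5, -31.0, 97.0]
ee_rot: [0.996, -0.08, 0.042, 0.003]
contact_force: [-22.5, 8.5, 52.5]
gripper_width: -0.2
```

Call:
{"api": "arm_command", "payload": {
  "commands": [-0.001,0,0.004,0,-0.001,0,0.004,0,-0.001,0,0.004,0,0,0,0,0,0,0,-0.01,0]
}}

```text
clock: 13.6
position: [437.4, -30.5, 109.3]
ee_rot: [0.996, -0.076, 0.047, 0.004]
contact_force: [0.5, -0.4, -0.1]
gripper_width: -0.2
```

Call:
{"api": "arm_command", "payload": {
  "commands": [0,0,-0.03,0,0,0,-0.03,0,0,0,-0.03,0,0,0,-0.03,0,0,0,0,0]
}}

```text
clock: 14.1
position: [426.3, -28.4, 234.3]
ee_rot: [0.996, -0.076, 0.049, 0.003]
contact_force: [0.9, 0.0, 0.5]
gripper_width: -0.3
```

```bash
python3 - <<'E'
from h import *
delta('front')
pic('wrist','w5');pic('scene','s5')
for t in ['food_box','back_section_pad','right_section_pad','left_section_pad','front_section_pad','the_jar_cumin','the_supplement','the_yoghurt_pot','the_teaspoon']: print(t,place('wrist',t),place('scene',t))
im=cv2.imread('pics/s5.png')[160:290,260:420];cv2.imwrite('pics/s5c.png',cv2.resize(im,None,fx=4.5,fy=4.5,interpolation=cv2.INTER_CUBIC))
E
```

```text
front tgt [438.3 -31.8] tool delta [ -1.    1.7 136.9] xaxis deg -8.68 pos [426.3 -28.4 234.3] F [0.9 0.  0.5] t 14.1 w -0.26348160684368077
food_box [(0.72, array([495.4, -41.4,   9.1]))] [(0.73, array([495.1, -44.3,  20.8]))]
back_section_pad [(0.66, array([546.1, -52. ,  92.6])), (0.34, array([508.4,  36.7,  95.1]))] [(0.97, array([551.1, -58.6, 101.1]))]
right_section_pad [(0.85, array([ 480.1, -126.1,   89.5]))] [(0.86, array([ 480.1, -128.3,   96.5]))]
left_section_pad [(0.74, array([505.6,  38.8,  92.2])), (0.73, array([493.5, -44.8,   7.6]))] [(0.76, array([509.3,  38.5,  98.5]))]
front_section_pad [(0.66, array([439.1, -34.3,  94.2]))] [(0.85, array([442.1, -35.4,  99.4]))]
the_jar_cumin [(0.96, array([526.3,  88.8,  11.9]))] [(0.92, array([532.2,  85.9,  19.5]))]
the_supplement [(0.9, array([604. , -34.5,  13.5]))] [(0.78, array([608.2, -40.7,  17.2]))]
the_yoghurt_pot [(0.8, array([ 452.4, -193.2,   11.5]))] [(0.66, array([ 456.2, -186.5,   21.7]))]
the_teaspoon [(0.8, array([3.788e+02, 1.000e-01, 1.130e+01]))] [(0.66, array([380. ,  -0.4,  21.5]))]
```

View pics/w5.png

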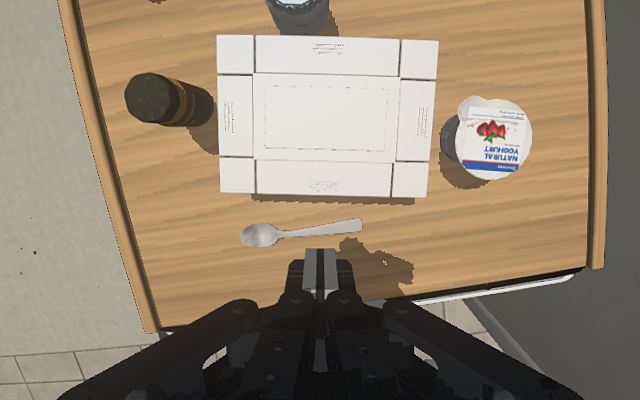

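View pics/s5c.png

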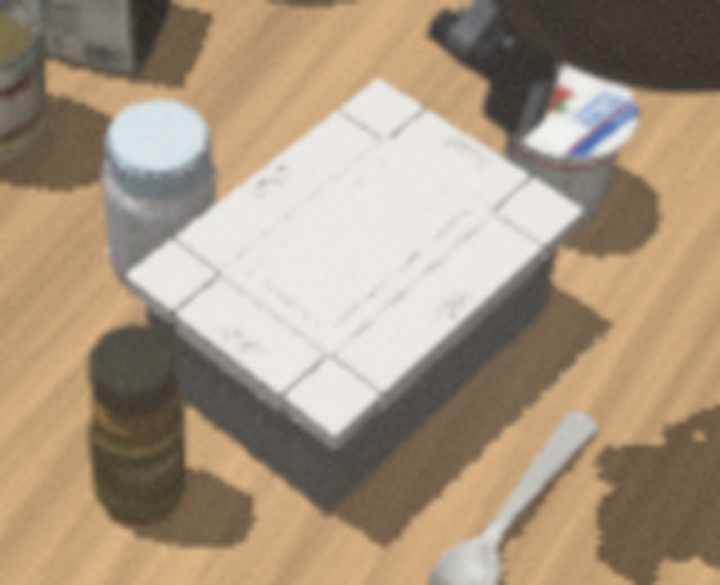

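All four look flush. The left (30 N, z 97.5), right (34 N, z 97.5) and front (52 N, z 97.0) readings were conclusive. On the back press the fingers slid outward at about 20 N, so I'll press it again to be sure.

Call:
{"api": "arm_command", "payload": {
  "commands": [0.035,0.001,0,0,0.035,0.001,0,0,0.035,0.001,0.01,0,0.01,0,0.03,0,0,0,0.03,0]
}}

```text
clock: 15.6
position: [550.6, -50.9, 174.3]
ee_rot: [0.996, -0.075, 0.051, 0.003]
contact_force: [-0.1, 1.0, -0.3]
gripper_width: 0.2
```

Call:
{"api": "arm_command", "payload": {
  "commands": [0,0,0,0,0,0,0,0,0,0,0,0,0,0,0,0,0,0,0,0]
}}

```text
clock: 16.1
position: [549.8, -51.1, 174.6]
ee_rot: [0.996, -0.075, 0.05, 0.004]
contact_force: [0.7, 0.4, -0.1]
gripper_width: 0.2
```

```bash
python3 - <<'E'
from h import *
delta('back')
E
```

```text
back tgt [550.7 -51.2] tool delta [-6.8 -0.  76.3] xaxis deg -8.57 pos [549.8 -51.1 174.6] F [ 0.7  0.4 -0.1] t 16.1 w 0.15054221691826647
```

Call:
{"api": "arm_command", "payload": {
  "commands": [-0.003,0,0.03,0,-0.002,0,0.02,0,-0.001,0,0.012,0,0,0,0.002,0,0,0,0,0]
}}

```text
clock: 16.6
position: [553.6, -50.1, 115.5]
ee_rot: [0.996, -0.074, 0.057, 0.002]
contact_force: [-0.2, 0.7, -0.1]
gripper_width: -0.3
```

```bash
python3 - <<'E'
from h import *
delta('back')
E
```

```text
back tgt [550.7 -51.2] tool delta [-4.7  1.6 17. ] xaxis deg -8.47 pos [553.6 -50.1 115.5] F [-0.2  0.7 -0.1] t 16.6 w -0.3046779798266644
```

Call:
{"api": "arm_command", "payload": {
  "commands": [-0.004,0.001,0.008,0,-0.001,0,0.004,0,0,0,0.003,0,-0.001,0,0.003,0,-0.001,0,0.003,0]
}}

```text
clock: 17.1
position: [551.6, -50.2, 98.3]
ee_rot: [0.995, -0.073, 0.061, 0.002]
contact_force: [-10.0, 1.1, 28.3]
gripper_width: 0.1
```

Call:
{"api": "arm_command", "payload": {
  "commands": [-0.001,0,0.004,0,-0.001,0,0.004,0,-0.001,0,0.004,0,-0.001,0,0.004,0,-0.001,0,0.004,0]
}}

```text
clock: 17.6
position: [556.2, -50.8, 99.0]
ee_rot: [0.995, -0.068, 0.072, 0.004]
contact_force: [-8.0, -0.1, 21.8]
gripper_width: -0.1
```

On the pad it takes 28 N without giving, four times the yield force, so it is on its stop. I'll retract and check.

Call:
{"api": "arm_command", "payload": {
  "commands": [0,0,-0.02,0,0,0,-0.03,0,0,0,-0.03,0,0,0,-0.03,0,-0.03,0,-0.02,0]
}}

```text
clock: 18.1
position: [508.9, -44.5, 227.2]
ee_rot: [0.995, -0.068, 0.072, 0.005]
contact_force: [-0.2, 0.4, 0.4]
gripper_width: 0.0
```

Call:
{"api": "arm_command", "payload": {
  "commands": [-0.04,0,0,0,-0.04,0,0,0,-0.03,0,0,0,0,0,0,0,0,0,0,0]
}}

```text
clock: 18.6
position: [396.9, -29.4, 214.0]
ee_rot: [0.995, -0.068, 0.077, 0.003]
contact_force: [0.2, -0.1, 1.0]
gripper_width: -0.3
```

```bash
python3 - <<'E'
from h import *
delta('front')
pic('wrist','w6');pic('scene','s6')
for t in ['food_box','back_section_pad','right_section_pad','left_section_pad','front_section_pad','the_jar_cumin','the_supplement','the_yoghurt_pot','the_teaspoon']: print(t,place('scene',t))
E
```

```text
front tgt [438.3 -31.8] tool delta [ 23.2  -2.7 121. ] xaxis deg -7.89 pos [396.9 -29.4 214. ] F [ 0.2 -0.1  1. ] t 18.6 w -0.31912730963143415
food_box [(0.95, array([495. , -44.2,  17.2]))]
back_section_pad []
right_section_pad [(0.61, array([ 478.2, -125.7,   96.7]))]
left_section_pad [(0.64, array([512.4,  36.6,  97.8])), (0.42, array([ 484.5, -125.4,   96.3]))]
front_section_pad [(0.68, array([445.4, -33. ,  96.8]))]
the_jar_cumin [(0.69, array([532.6,  84.5,  14.8]))]
the_supplement [(0.75, array([606.7, -39.9,  18.7]))]
the_yoghurt_pot [(0.57, array([ 455.2, -189.5,   23.5]))]
the_teaspoon [(0.78, array([383.2,  -0.5,  19.8]))]
```

View pics/w6.png

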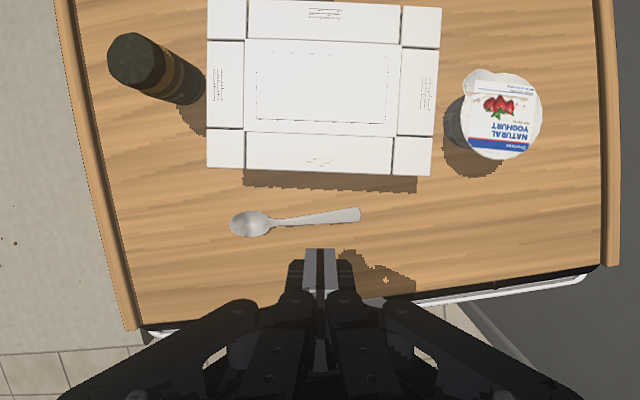

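The lid (207–440, 0–175) is flat on all four sides, with the flap edges in line with the corners. Nothing has moved and the arm is clear, so I'm handing in.

```bash
python3 -c "
from h import *
print(arm.job_done())"
```

```text
the job is handed in; nothing more can be done
None
```

I pressed all four rim sections home with the shut fingertips, in the order left, back, right, front. The job was handed in at about 18.6 s of the 45 s allowed, with the arm clear of everything.

| Section | Measured force at the stop (N) | Fingertip height z (mm; flush is 98) |
|---|---|---|
| Left | 30 | 97.5 |
| Back | 23, then 28 on a second press | 98.0, then 98.3 |
| Right | 34 | 97.5 |
| Front | 52 | 97.0 |

- **Back section:** the fingertips slid 5–6 mm outward along the flap on both presses, which is why I pressed it twice. The second press reached 28 N without the flap giving, well above its 7 N yield.
- **Final pictures:** all four flaps are in line with the lid corners. The last scene-camera readings put the left, right and front pads at 96.7–97.8 mm.
- **Checks that failed or disagreed:** the scene camera did not find the back pad in the final check, and its earlier reading, before the second press, was 101.1 mm. The wrist camera had it at 92.6 mm at the same moment, so I relied on the force and the picture for that flap.
- **Box and bystanders:** all were found within about 6 mm of their first positions, which is within the network's error.

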